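# Draw the sample boat out of the tube furnace with the hook rod

## Robot

A 6-joint arm with a two-finger parallel gripper is mounted at the origin on a cart in front of the work surface, level with it; the furniture and walls round the work are solid. World frame = base frame: x ahead of the robot, y to its left, z up, the work surface at z = 0. Lengths are in mm, angles in rad, forces in N, time in s.
With the tool pointing down it reaches from about 400 to 925 mm from the base axis. Payload 12.5 kg.
Tool frame: the origin (TCP) lies midway between the tips of the shut fingers; the grasp point (between the pads) lies 19 mm behind it; z points along the fingers, y is the line along which they close (so a half turn about z gives the same grasp; the last joint's range is limited). The gripper opens to 95 mm and grips with 3 to 60 N. Pads are 20 mm wide; open, the fingers measure 119 mm over their backs; the gripper's body (75 mm by 180 mm) begins 59 mm behind the grasp point.
Start: joints at [-1.339, 0.491, 1.559, -0, 1.092, -0.106], TCP at [207.156, -589.689, 214.661] pointing down, gripper open.
Joint ranges: [-3.1, 3.1], [-0.84, 2.19], [0.05, 2.79], [-1.13, 4.28], [0.06, 2.93], [-2.69, 2.69]. Speed limits (rad/s): [2.22, 2.22, 2.79, 3.14, 3.14, 3.14].

## Interface

Orientations are given as [roll, pitch, yaw] about the fixed x, y, z axes, in that order (R = Rz(yaw) Ry(pitch) Rx(roll)).
In Python, from cell import * gives the robot as it stands. The module is installed in compiled form; this text tells all that it offers.
- The arm moves only by the tool arm_command, never from a script. Its arguments are lists of equal length, an entry for each row: "delta_pos": the shift along the world's x, y, z in units of 250 mm (1.0 is 250 mm), a list of three; "delta_rot": the turn, a rotation vector about the world's x, y, z in units of 90 degrees (1.0 is 90 degrees), a list of three; "claw": the closure, from 0 (fully open) to 1 (shut). In form: {"delta_pos": [[tx, ty, tz], ...], "delta_rot": [[wx, wy, wz], ...], "claw": [claw, ...]}. A call has exactly 5 rows; each row is the pose to reach, as a shift and turn from the pose commanded when the call began; what a row does not reach only later rows make up. A row lasts 1/12 s, in which the tool goes at most 41.7 mm and 7.16 degrees, less where a joint would pass 70% of its speed; a pose out of reach is approached as far as the arm can. A call with a number of a shift or a turn outside -1 to 1 is refused whole. A call with a gripper value outside its range is refused whole. The fingers move at their own pace and stop on an object; the grip force is fixed at half the most. Time passes only in rows, so rows that repeat a pose let the fingers close, or fill a call up. It gives the time, the measured TCP pose, the force, the opening and the grip force at its end, in the units of the state.
- state(): the state, without advancing time (a new reading comes with each control period).
- read_camera(name): name is "scene" or "top" or "wrist"; returns the picture (420x560x3 uint8, red, green, blue); there is no depth.
- calibration(name): a dict with "camera_matrix" (3x3 intrinsics, pixels), "T" (4x4, takes a point from camera to world coordinates). Camera axes: x right, y down, z forward; pixel columns grow to the right and rows downward; lengths in mm; the calibration is good to about 2 mm. A picture is of the moment at which its call begins: read the wrist's pose just before it. calibration takes no time and is no camera call; for the wrist camera it gives the pose at the moment of the call.
- job_done(): hands the job in; it is judged then, once.
The state is a dict: "t": time; "joints": joint angles; "qvel": joint speeds; "tau": joint torques, N m; "eef_pos": TCP position; "tcp_rot": TCP orientation; "ft_force": force on the tool from outside, world axes, zero at the start; "moment": the same for the moment, N m; "opening": opening from 0.0 (shut) to 1.0 (fully open); "grip_force": force on a finger pad.
Only numpy, scipy, OpenCV 4.12 (cv2) and the standard library are available. Lean on these libraries where they do the work, as an engineer would, in place of code of your own. Each camera call takes 0.05 s, during which the arm holds its last target. There are 200 camera calls.

## Task

The furnace is cold and its white ceramic sample boat still sits deep in the bore. Take the hook rod from its rest, catch the wire eye of the boat with the hook and draw the boat slowly and upright until all of it stands outside the bore on the steel landing shelf, then lay the rod back on its rest as it lay before. Do not touch the boat with the gripper, and leave the jar, the vial and the timer where they stand.

Things in the scene. Friction and masses are not known exactly. Their poses are not given: they have to be found in the camera images.
- furnace: Fixed bench tube furnace, a white case 124 mm wide, top 162 mm above the bench. Origin on the bench under the bore's mouth, z up; +x runs straight into the bore, -x out along the landing shelf. The round bore (82 mm inside, axis 100 mm above the bench) is roofed all along and ends at a closed wall at x = +150 mm.
- mouth (a point): Middle of the floor at the bore's mouth (furnace x = y = 0), 80 mm above the bench. A flat steel floor of this height, 60 mm wide, runs right through the bore and out over the landing shelf. Above it the bore is 61 mm high at y = 0. Two rails, 6 mm high, along floor and shelf leave a lane 44 mm wide (y = -22 to +22 mm).
- shelf_end (a point): Middle of the open outer end of the landing shelf, at furnace x = -120 mm, 80 mm above the bench, level with the bore's floor.
- boat: Loose open ceramic trough, 50 (x) by 36 (y) by 24 mm high, 0.1 to 0.16 kg, on the floor in the bore between the rails. Origin at the centre of its underside, z up, -x toward the mouth (axes as the furnace's within 0.04 rad). It starts with its origin 100 to 122 mm inside the mouth (125 is against the closed wall, where pushing it does no harm) and slides with a drag of about 1 N.
- boat_eye (a point): Centre of the opening of the boat's eye, a closed level loop of 4 mm steel wire in front of its front wall: 38 mm to -x of the boat's origin, 5.5 mm above the floor (wire from 3.5 to 7.5 mm above it). The opening is 24 mm wide (y) and runs along x from the front wall (boat x = -25 mm) to the wire's inner edge (boat x = -50.5 mm).
- boat_tail (a point): Middle of the boat's rear lower edge, 25 mm behind (+x) the boat's origin; the boat is out when this is outside the mouth.
- hook: Loose hook rod, 0.11 kg. Origin at the grip, in the middle of the handle's width and height, near its centre of mass; x along the rod toward the hook, z up as it lies on the rest. Black handle 16 mm wide (y), 22 mm high (z), from x = -60 to +40 mm; then a straight steel rod 6 mm thick to x = 165 mm, where it bends square and points straight down (-z).
- hook_tip (a point): Lowest point of the hook's down-turned end (6 mm thick, rounded), at x = 165 mm and 33 mm below the rod's axis in the hook's frame.
- rest: Fixed aluminium rest, base 215 by 56 mm. Origin on the bench under the rod's grip; x runs along the rod toward the hook. Two flared notches, tops 60 to 70 mm above the bench, hold the rod level, hook hanging down: one at x = -38 to -52 mm under the handle (22 mm wide, 36 at the top), one at x = 116 to 124 mm under the rod (V, 28 mm at the top). Between them nothing is higher than 8 mm.
- rest_seat (a point): Where the hook's origin lies when the rod is on its rest: 56 mm above the bench.
- rest_tip (a point): Where the hook's tip is when the rod is on its rest: 165 mm along the rest's x, 23 mm above the bench.
- jar: Bystander: small jar with a broad screw cap, 41 mm across, 46 mm high, origin at the centre of its underside.
- vial: Bystander: reagent vial, 24 mm across, 50 mm high, origin at the centre of its underside.
- timer: Bystander: wedge-shaped bench timer 62 mm wide, 65 mm high, origin at the centre of its underside.

How it is judged:
By the outcome, as a careful person would: the job done as asked, in the order asked, and still so for the second after the job is handed in, with the robot touching nothing.
It also fails if it takes over 54 s, if anything falls off the work surface, if the arm or the gripper's body presses on something with over 40 N, if the wrist force passes 120 N, or if a joint passes its speed limit or range.

## Working session

There is one attempt and no reset: what is moved stays moved. The work goes in short steps, Python scripts to look and compute and a tool call to move; the robot and the scene stay as the last step left them, time stands still between calls to the robot, and variables do not carry over. Pictures are saved under pics/ and viewed, at most 10 in all, crops included, and the job is handed in when it is done.

Besides the shell and the picture viewer there is one more tool, called after ">>>" by a JSON object that holds its "op" and its "data". arm_command: Moves the arm, as the interface text tells. Shifts and turns lie within -1 to 1; 1 stands for 250 mm of shift or 90 degrees of turn. Its arguments: {"type":"object","properties":{"delta_pos":{"type":"array"},"delta_rot":{"type":"array"},"claw":{"type":"array"}},"required":["delta_pos","delta_rot","claw"]}

```bash
mkdir -p pics; python3 - <<'E'
from cell import *
import cv2,numpy as np
for n in ["scene","top"]:
    im=read_camera(n); cv2.imwrite(f"pics/{n}0.png",im[:,:,::-1]); c=calibration(n); print(n,np.round(c["camera_matrix"],1).tolist(),np.round(c["T"],3).tolist())
s=state();print(s)
E
```

```text
scene [[446.5, 0.0, 283.2], [0.0, 446.5, 204.2], [0.0, 0.0, 1.0]] [[0.684, -0.363, 0.632, -317.521], [-0.729, -0.318, 0.606, -819.485], [-0.019, -0.876, -0.482, 750.448], [0.0, 0.0, 0.0, 1.0]]
top [[417.4, 0.0, 283.5], [0.0, 417.4, 212.2], [0.0, 0.0, 1.0]] [[-0.039, -0.972, 0.233, 315.33], [-0.999, 0.039, -0.007, 8.433], [-0.002, -0.233, -0.973, 1101.306], [0.0, 0.0, 0.0, 1.0]]
{'t': 0.1, 'joints': array([-1.33861735e+00,  4.91467379e-01,  1.55938596e+00, -1.76540513e-05,
        1.09169280e+00, -1.05585920e-01]), 'qvel': array([ 6.68886776e-05, -1.58003495e-03, -1.65318702e-03,  1.14114784e-03,
       -2.74759123e-03,  2.75580200e-04]), 'tau': array([ 1.55918689e-03, -6.13621259e+01, -2.58606005e+01,  6.93397759e-02,
        4.70073475e-02, -4.75655372e-05]), 'eef_pos': array([ 207.08845233, -589.46899583,  214.14088139]), 'tcp_rot': array([-3.14064283e+00, -8.49161815e-05,  3.37772998e-01]), 'ft_force': array([-0.28403313, -0.6761075 , -0.3686279 ]), 'moment': array([-0.01383787, -0.00068166,  0.01594454]), 'grip_force': 0.0, 'opening': 0.999551228055655}
```

View pics/scene0.png

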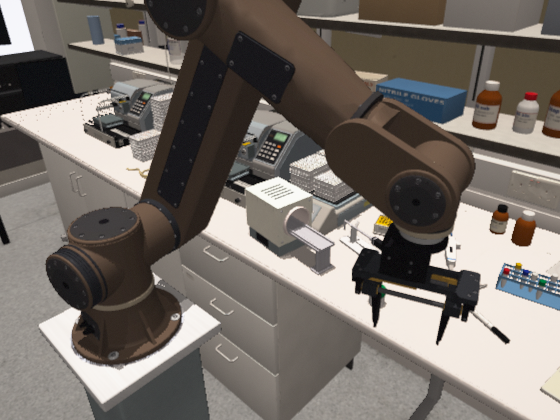

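View pics/top0.png

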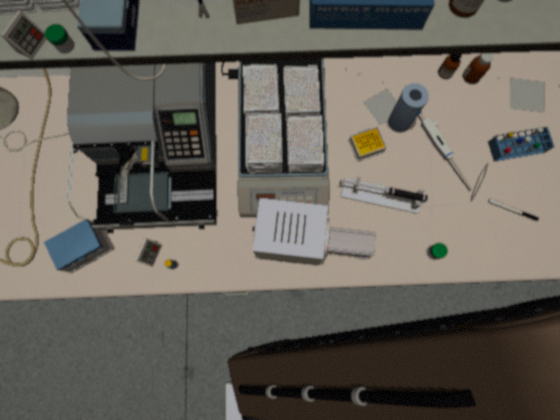

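The top view shows the furnace at (255–328, 200–262) with its shelf running to (375,242). The rest and rod are at (340–427, 178–212), with the handle to the right and the hook to the left. A green cap at (438,251) is probably the jar. I'll enlarge this part to read it more closely.

```bash
python3 - <<'E'
import cv2
im=cv2.imread("pics/top0.png")[120:270,245:460]
a=cv2.resize(im,None,fx=3.7,fy=3.7,interpolation=cv2.INTER_CUBIC)
cv2.imwrite("pics/topc.png",a);print(a.shape)
im=cv2.imread("pics/scene0.png")[170:290,230:390]
a=cv2.resize(im,None,fx=5,fy=5,interpolation=cv2.INTER_CUBIC)
cv2.imwrite("pics/scenec.png",a)
E
```

```text
(555, 796, 3)
```

View pics/topc.png

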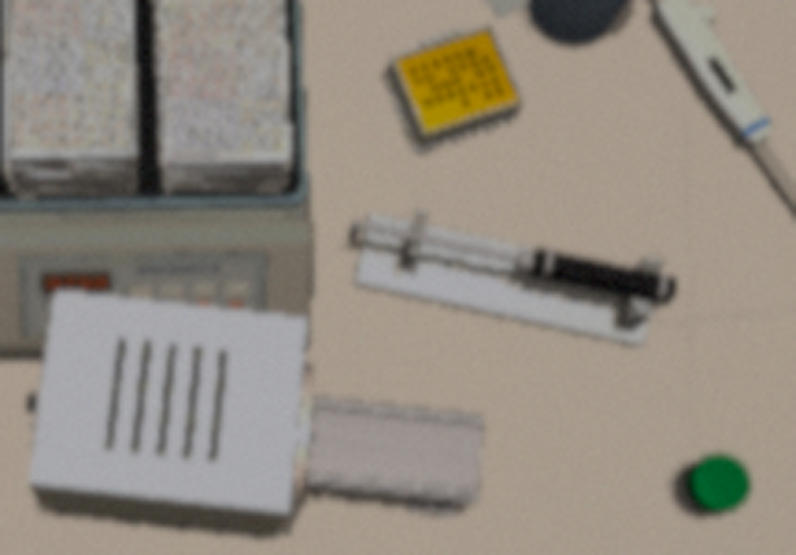

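View pics/scenec.png

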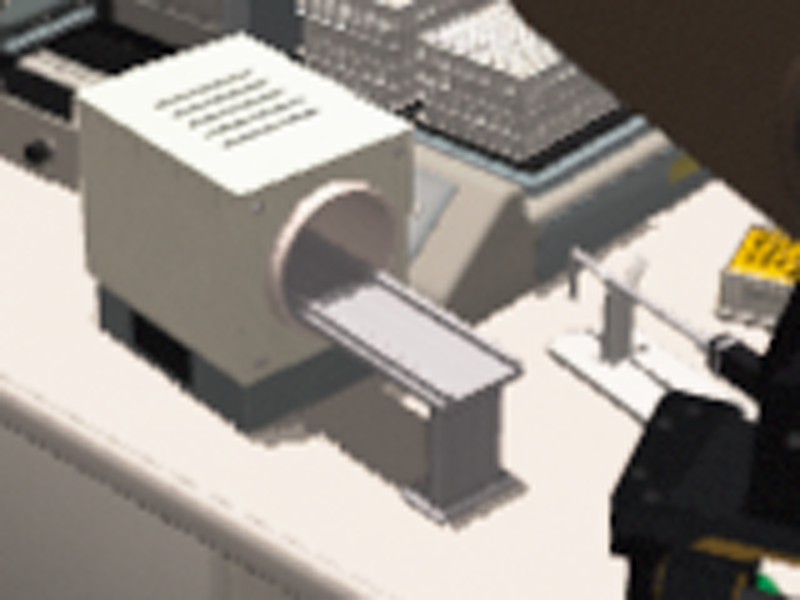

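The top crop shows these points:
- Case top corners at crop (53,292), (308,318), (290,514) and (32,487).
- Shelf end at x≈484 to 470.
- Rod from the hook bend (357,237) to the handle end (670,289).
- Jar cap at (720,484) and timer (yellow) at (457,83).

The scene crop shows the bore mouth and the shelf end corners at (400,385)–(520,365).

```bash
cat > h.py <<'E'
from cell import *
import cv2,numpy as np
def ray(c,u,v,z):
    K,T=np.array(c["camera_matrix"]),np.array(c["T"])
    d=T[:3,:3]@np.linalg.solve(K,[u,v,1]); o=T[:3,3]
    return o+d*(z-o[2])/d[2]
def proj(c,P):
    K,T=np.array(c["camera_matrix"]),np.array(c["T"])
    p=(np.atleast_2d(P)-T[:3,3])@T[:3,:3]; p=p@K.T; return p[:,:2]/p[:,2:]
E
python3 - <<'E'
from h import *
np.set_printoptions(precision=1,suppress=True)
t=calibration("top"); s=calibration("scene")
f=lambda x,y,z:ray(t,245+x/3.7-.36,120+y/3.7-.36,z)
g=lambda x,y,z:ray(s,230+x/5-.4,170+y/5-.4,z)
C=[f(*p,162) for p in [(53,292),(308,318),(290,514),(32,487)]]
print("case",C,[np.linalg.norm(C[i]-C[(i+1)%4]) for i in range(4)],[np.arctan2(*(C[i]-C[j])[[1,0]]) for i,j in [(0,1),(3,2),(0,3),(1,2)]])
D=[g(*p,162) for p in [(78,93),(240,33),(412,130),(240,193)]]
print("case scene",D,[np.linalg.norm(D[i]-D[(i+1)%4]) for i in range(4)])
print("shelf top",f(484,415,86),f(472,492,86),"scene",g(522,366,86),g(442,402,86))
H=f(357,237,56);E=f(672,289,56);print("rod",H,E,np.linalg.norm(H-E),np.arctan2(*(H-E)[[1,0]]),"handle/rod joint",f(532,262,56))
print("rod scene bend",g(576,253,56),"joint",g(715,345,56),"tip",g(573,296,23))
print("jar",f(720,484,46),"timer",f(457,83,65))
B=[f(*p,0) for p in [(367,214),(355,284),(640,344)]];print("base",B,[np.linalg.norm(B[i]-B[i+1]) for i in (0,1)])
E
```

```text
case [array([574.9,  57.2, 162. ]), array([ 551.6, -102.3,  162. ]), array([429. , -83.4, 162. ]), array([451.8,  73.2, 162. ])] [np.float64(161.20167525649666), np.float64(124.0074529979974), np.float64(158.3211388293682), np.float64(124.1279948737582)] [np.float64(1.4258202747302102), np.float64(1.4265088998400082), np.float64(-0.12937276944958262), np.float64(-0.15258734848469535)]
case scene [array([451.8,  71.3, 162. ]), array([573.6,  56.5, 162. ]), array([ 544.8, -106. ,  162. ]), array([428.1, -83.2, 162. ])] [np.float64(122.74209706447955), np.float64(165.04296979948666), np.float64(118.82746726206102), np.float64(156.35864523319904)]
shelf top [ 499.2 -224.4   86. ] [ 448.  -211.8   86. ] scene [ 488.  -230.9   86. ] [ 433.9 -220.4   86. ]
rod [ 635.9 -153.2   56. ] [ 589.  -371.2   56. ] 222.94466927686432 1.359018313049046 handle/rod joint [ 612.6 -275.    56. ]
rod scene bend [ 642.9 -154.2   56. ] joint [ 612.9 -272.4   56. ] tip [ 646.  -151.6   23. ]
jar [ 452.  -391.2   46. ] timer [ 745.7 -231.8   65. ]
base [array([ 670.7, -170.6,    0. ]), array([ 616.8, -157.8,    0. ]), array([ 563. , -363.1,    0. ])] [np.float64(55.36445218071209), np.float64(212.28139134210932)]
```

>>> {"op": "arm_command", "data": {"delta_pos": [[0.1,0.08,0.04],[0.22,0.18,0.08],[0.34,0.28,0.12],[0.46,0.38,0.16],[0.58,0.48,0.2]], "delta_rot": [[0,0,0.05],[0,0,0.11],[0,0,0.17],[0,0,0.23],[0,0,0.29]], "claw": [0,0,0,0,0]}}

```text
t: 0.52
eef_pos: [353.2, -468.3, 264.9]
tcp_rot: [-3.141, -0.0, 0.798]
ft_force: [0.8, -0.3, -1.2]
opening: 1.001
grip_force: 0.0
```

>>> {"op": "arm_command", "data": {"delta_pos": [[0.12,0.1,0.04],[0.24,0.2,0.08],[0.36,0.3,0.12],[0.48,0.4,0.14],[0.58,0.48,0.15]], "delta_rot": [[0,0,0.06],[0,0,0.12],[0,0,0.18],[0,0,0.24],[0,0,0.3]], "claw": [0,0,0,0,0]}}

```text
t: 0.93
eef_pos: [498.9, -347.7, 303.0]
tcp_rot: [3.141, 0.0, 1.27]
ft_force: [-0.5, -1.2, 0.1]
opening: 1.0
grip_force: 0.0
```

>>> {"op": "arm_command", "data": {"delta_pos": [[0.08,0.06,0],[0.16,0.12,0],[0.22,0.17,0],[0.25,0.2,0],[0.25,0.2,0]], "delta_rot": [[0,0,0.03],[0,0,0.06],[0,0,0.06],[0,0,0.06],[0,0,0.06]], "claw": [0,0,0,0,0]}}

```text
t: 1.35
eef_pos: [560.6, -298.3, 301.7]
tcp_rot: [-3.141, -0.0, 1.361]
ft_force: [-0.8, -0.5, 0.4]
opening: 1.002
grip_force: 0.0
```

```bash
python3 - <<'E'
from h import *
np.set_printoptions(precision=3,suppress=True)
s=state();c=calibration("wrist");im=read_camera("wrist");cv2.imwrite("pics/w1.png",cv2.resize(im[:,:,::-1],(800,600),interpolation=cv2.INTER_CUBIC))
np.save("w1T.npy",c["T"]);np.save("w1K.npy",c["camera_matrix"])
print(s["t"],s["eef_pos"],s["tcp_rot"],np.array(c["T"]),np.array(c["camera_matrix"]))
E
```

```text
1.35 [ 560.616 -298.274  301.654] [-3.141 -0.     1.361] [[   0.978   -0.203   -0.051  574.195]
 [  -0.209   -0.949   -0.236 -231.758]
 [  -0.       0.241   -0.971  471.822]
 [   0.       0.       0.       1.   ]] [[361.518   0.    279.124]
 [  0.    361.518 209.554]
 [  0.      0.      1.   ]]
```

View pics/w1.png

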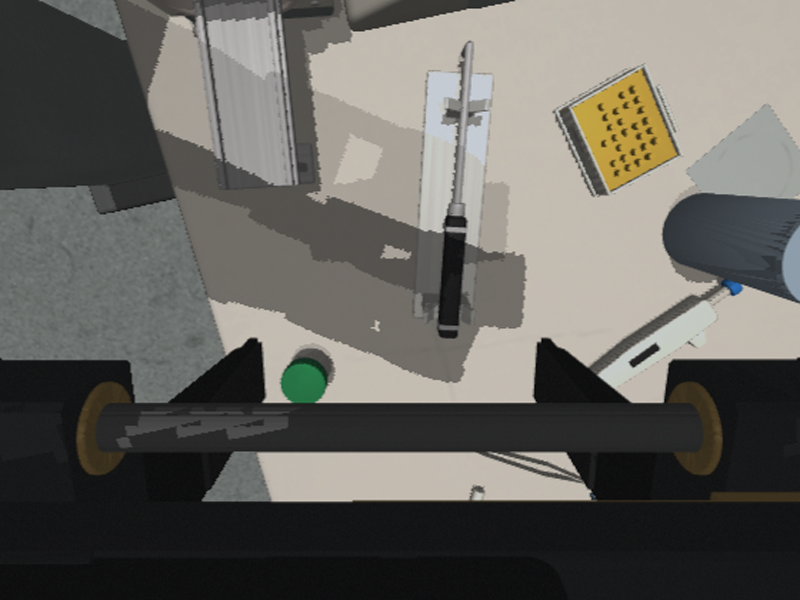

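In the wrist view the rod bend is at (467,45), the handle front end at (456,205) and its rear end at (448,338). The shelf end runs from (222,188) to (314,183), with the right rail at (290,100) to (298,184). The jar cap is at (304,383).

```bash
python3 - <<'E'
from h import *
np.set_printoptions(precision=1,suppress=True)
c=dict(T=np.load("w1T.npy"),camera_matrix=np.load("w1K.npy"))
w=lambda x,y,z:ray(c,x*.7-.15,y*.7-.15,z)
P=w(464,100,56);Q=w(457,200,56);B=w(467,44,57);E=w(448,333,60);J=w(456,204,58)
for n,a,b in [("rod",P,Q),("bend-end",B,E),("bend-J",B,J),("J-end",J,E)]: print(n,a,b,np.linalg.norm((a-b)[:2]),np.arctan2(*(a-b)[[1,0]]))
L=[w(*p,86) for p in [(203,10),(222,188),(240,10),(283,10),(297,184)]];print("shelf",L,np.arctan2(*(L[0]-L[1])[[1,0]]),np.arctan2(*(L[3]-L[4])[[1,0]]))
b=[w(*p,z) for p,z in [((428,71),0),((494,75),0),((414,316),0)]];print("base",b,np.arctan2(*(b[0]-b[2])[[1,0]]))
print("jar",w(304,382,46))
# residuals: predicted positions of top-camera hypotheses in this image
def fr(o,yaw,p): 
    R=np.array([[np.cos(yaw),-np.sin(yaw),0],[np.sin(yaw),np.cos(yaw),0],[0,0,1]]);return np.array(o)+np.array(p,float)@R.T
for o,yaw in [((490,-93,0),1.426),((490,-98,0),1.426)]:
  for n,cc,k in [("wrist",c,1/.7),("top",calibration("top"),1),("scene",calibration("scene"),1)]:
    p=proj(cc,fr(o,yaw,[(-120,30,86),(-120,-30,86),(-120,22,86),(-120,-22,86),(0,0,141),(0,0,80)]))*k
    if n=="top":p=(p-[245,120])*3.7
    if n=="scene":p=(p-[230,170])*5
    print(n,p.tolist())
E
```

```text
rod [ 633.1 -190.8   56. ] [ 614.3 -262.9   56. ] 74.49955781172878 1.3158325128802155
bend-end [ 642.1 -153.2   57. ] [ 586.6 -368.4   60. ] 222.28080765207227 1.3185280928460446
bend-J [ 642.1 -153.2   57. ] [ 612.8 -265.6   58. ] 116.21394080044058 1.315809935373584
J-end [ 612.8 -265.6   58. ] [ 586.6 -368.4   60. ] 106.0677665513321 1.3215062631218921
shelf [array([ 466.7, -100.5,   86. ]), array([ 445.1, -216.2,   86. ]), array([ 491.1, -105.8,   86. ]), array([ 519.5, -111.9,   86. ]), array([ 499.4, -224.9,   86. ])] 1.3864744124659918 1.3947404804147652
base [array([ 615.3, -156.1,    0. ]), array([ 669.5, -171. ,    0. ]), array([ 560., -365.,    0.])] 1.3119415431713761
jar [ 454. -391.   46.]
wrist [[215.4916297614143, 176.29800882152807], [297.5932312444993, 170.67950255231023], [226.4136716571471, 175.550574426153], [286.62146496570676, 171.43033976508363], [202.4849983068474, -43.551770301987936], [235.54855085615097, -7.435021682165736]]
top [[464.64139245841665, 498.420371613099], [469.75539299534216, 409.5170043524832], [465.3312930763118, 486.42692586290497], [469.
[... 427 characters left out ...]
67434504426, 177.60803436960174], [228.38886621599093, 182.44819288014574], [288.4116927100773, 178.3541020412435], [205.11130034601354, -33.837083081559065], [237.6241399092107, 0.5301252588687244]]
top [[472.2031067432238, 498.12132989135137], [477.2153254941267, 409.22514987152596], [472.8792762774078, 486.12885876787925], [476.5548256418553, 420.9397051789959], [302.7725240165685, 419.54368164320664], [293.7490656914743, 436.22643160703814]]
scene [[439.1731436112653, 386.7626755222065], [521.7354262745368, 346.04734366289836], [450.4439715439082, 381.20450192521037], [510.9844528451802, 351.34915263506696], [335.0933625809708, 191.50942030049166], [335.53489486768086, 284.858553520874]]
```

>>> {"op": "arm_command", "data": {"delta_pos": [[0.05,-0.02,-0.12],[0.1,-0.04,-0.28],[0.14,-0.05,-0.44],[0.16,-0.06,-0.58],[0.162,-0.06,-0.7]], "delta_rot": [[0,0,-0.01],[0,0,-0.02],[0,0,-0.028],[0,0,-0.028],[0,0,-0.028]], "claw": [0.2,0.3,0.3,0.3,0.3]}}

```text
t: 1.82
eef_pos: [599.1, -315.9, 124.4]
tcp_rot: [-3.14, -0.0, 1.313]
ft_force: [0.1, -0.1, -0.9]
opening: 0.725
grip_force: 0.0
```

>>> {"op": "arm_command", "data": {"delta_pos": [[0,0,-0.09],[0,0,-0.18],[0,0,-0.27],[0,0,-0.33],[0,0,-0.357]], "delta_rot": [[0,0,0],[0,0,0],[0,0,0],[0,0,0],[0,0,0]], "claw": [0.3,0.3,0.3,0.3,0.3]}}

```text
t: 2.23
eef_pos: [598.2, -315.4, 35.6]
tcp_rot: [-3.138, -0.001, 1.313]
ft_force: [-0.1, 0.6, -0.5]
opening: 0.697
grip_force: 0.0
```

```bash
python3 - <<'E'
from h import *
np.set_printoptions(precision=3,suppress=True)
s=state();c=calibration("wrist");im=read_camera("wrist");cv2.imwrite("pics/w2.png",cv2.resize(im[:,:,::-1],(800,600),interpolation=cv2.INTER_CUBIC))
np.save("w2T.npy",c["T"]);print(s["t"],s["eef_pos"],s["tcp_rot"],s["ft_force"])
E
```

```text
2.2333 [ 598.237 -315.448   35.602] [-3.138 -0.001  1.313] [-0.07   0.632 -0.489]
```

View pics/w2.png

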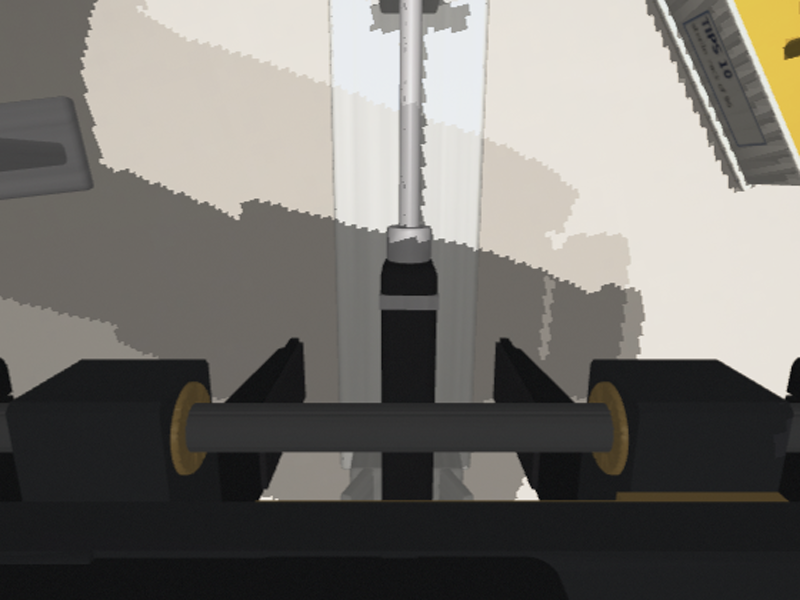

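The wrist view shows the handle between the fingers, centred at column 408 against the finger midline at 399, which is about 3 mm off. The rod is parallel to the tool x. I'll shift 3 mm and close.

>>> {"op": "arm_command", "data": {"delta_pos": [[0.012,-0.003,0.005],[0.012,-0.003,0.006],[0.012,-0.003,0.006],[0.012,-0.003,0.006],[0.012,-0.003,0.006]], "delta_rot": [[0,0,0],[0,0,0],[0,0,0],[0,0,0],[0,0,0]], "claw": [0.3,0.5,1,1,1]}}

```text
t: 2.7
eef_pos: [603.4, -315.6, 40.3]
tcp_rot: [3.14, 0.0, 1.315]
ft_force: [0.7, -0.2, -0.5]
opening: 0.477
grip_force: 0.0
```

>>> {"op": "arm_command", "data": {"delta_pos": [[0,0,0],[0,0,0],[0,0,0],[0,0,0],[0,0,0]], "delta_rot": [[0,0,0],[0,0,0],[0,0,0],[0,0,0],[0,0,0]], "claw": [1,1,1,1,1]}}

```text
t: 3.12
eef_pos: [603.1, -315.4, 39.4]
tcp_rot: [-3.141, -0.0, 1.315]
ft_force: [0.2, -1.0, 0.2]
opening: 0.167
grip_force: 30.0
```

```bash
python3 - <<'E'
from h import *
np.set_printoptions(precision=4,suppress=True)
s=state();print(s["t"],s["eef_pos"],s["tcp_rot"],s["ft_force"],s["joints"],s["opening"])
E
```

```text
3.1167 [ 603.0735 -315.3858   39.4186] [-3.1414 -0.      1.315 ] [ 0.1888 -1.0273  0.1654] [-0.5788  0.7608  1.5553 -0.0001  0.8256 -0.323 ] 0.16728464013571742
```

>>> {"op": "arm_command", "data": {"delta_pos": [[0,0,0.02],[0,0,0.08],[0,0,0.18],[0,0,0.3],[0,0,0.42]], "delta_rot": [[0,0,0],[0,0,0],[0,0,0],[0,0,0],[0,0,0]], "claw": [1,1,1,1,1]}}

```text
t: 3.53
eef_pos: [602.9, -315.2, 145.4]
tcp_rot: [-3.141, -0.0, 1.315]
ft_force: [0.4, -0.0, -1.0]
opening: 0.163
grip_force: 30.0
```

>>> {"op": "arm_command", "data": {"delta_pos": [[-0.08,0,0.04],[-0.2,0,0.06],[-0.34,0,0.06],[-0.48,0,0.06],[-0.58,-0.01,0.06]], "delta_rot": [[0,0,0.01],[0,0,0.02],[0,0,0.04],[0,0,0.06],[0,0,0.064]], "claw": [1,1,1,1,1]}}

```text
t: 3.95
eef_pos: [455.7, -317.1, 159.8]
tcp_rot: [-3.141, -0.0, 1.417]
ft_force: [0.7, -0.1, -1.3]
opening: 0.166
grip_force: 30.0
```

>>> {"op": "arm_command", "data": {"delta_pos": [[0,0,-0.02],[0,0,-0.06],[0,0,-0.1],[0,0,-0.12],[0,0,-0.12]], "delta_rot": [[0,0,0],[0,0,0],[0,0,0],[0,0,0],[0,0,0]], "claw": [1,1,1,1,1]}}

```text
t: 4.37
eef_pos: [458.4, -317.4, 127.5]
tcp_rot: [-3.139, -0.002, 1.416]
ft_force: [-0.2, -0.2, -0.8]
opening: 0.166
grip_force: 30.0
```

```bash
python3 - <<'E'
from h import *
np.set_printoptions(precision=3,suppress=True)
s=state();c=calibration("wrist");im=read_camera("wrist");cv2.imwrite("pics/w3.png",cv2.resize(im[:,:,::-1],(800,600),interpolation=cv2.INTER_CUBIC))
np.save("w3T.npy",c["T"]);print(s["t"],s["eef_pos"],s["tcp_rot"],s["ft_force"])
E
```

```text
4.3667 [ 458.413 -317.368  127.462] [-3.139 -0.002  1.416] [-0.235 -0.168 -0.825]
```

View pics/w3.png

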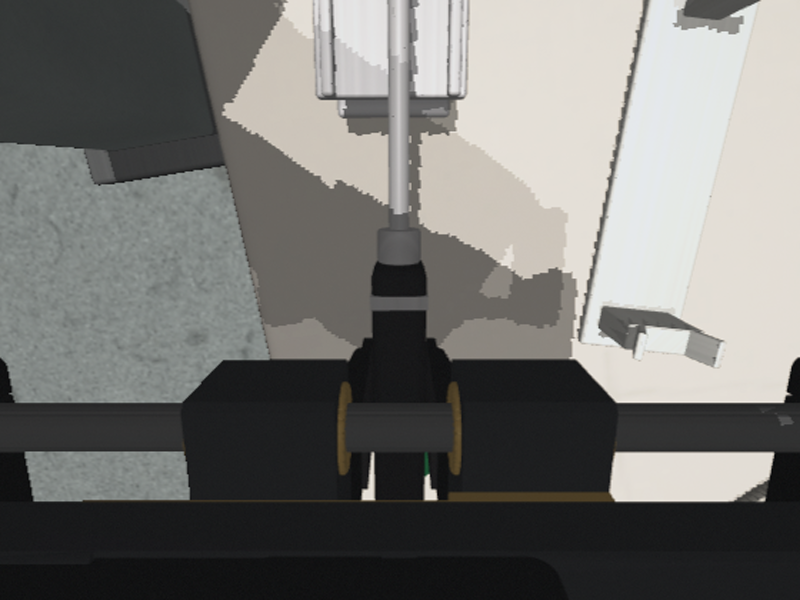

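The shelf end edge is at row 97, with sides at columns 318 and 467, so its centre is at 392. The rod is at column 399 and parallel to the shelf. I'll compute the offset.

```bash
python3 - <<'E'
from h import *
np.set_printoptions(precision=2,suppress=True)
c=dict(T=np.load("w3T.npy"),camera_matrix=np.load("w1K.npy"))
w=lambda x,y,z:ray(c,x*.7-.15,y*.7-.15,z)
t=np.array([458.4,-317.4,127.5]);X=np.array([np.cos(1.416),np.sin(1.416),0]);Y=np.array([-X[1],X[0],0])
for n,p in [("L",w(317.5,97,86)),("R",w(467,96,86)),("floor end",w(392,99,80)),("topc",w(392,2,80)),("collar front",w(399,228,144)),("rod",w(398.5,100,144)),("rod top",w(398.5,5,144))]: print(n,p,(p-t)@X,(p-t)@Y)
# mouth/case checks in the top/scene camera
E
```

```text
L [ 441.46 -217.78   86.  ] 95.81381790198306 32.09927248216677
R [ 498.37 -226.35   86.  ] 96.12795060026244 -25.448930738433923
floor end [ 469.72 -222.17   80.  ] 95.83908923545064 3.4983680935011736
topc [ 475.19 -187.95   80.  ] 130.49585860591085 3.3670382363658518
collar front [ 465.75 -266.27  144.  ] 51.6511670639655 0.6237118830538145
rod [ 471.13 -230.99  144.  ] 87.33485972980337 0.7445455131344563
rod top [ 474.85 -207.28  144.  ] 111.34059946986969 0.7261053928526782
```

>>> {"op": "arm_command", "data": {"delta_pos": [[-0.011,0.002,-0.03],[-0.011,0.002,-0.06],[-0.011,0.002,-0.072],[-0.011,0.002,-0.072],[-0.011,0.002,-0.072]], "delta_rot": [[0,0,0],[0,0,0],[0,0,0],[0,0,0],[0,0,0]], "claw": [1,1,1,1,1]}}

```text
t: 4.83
eef_pos: [455.4, -317.4, 111.2]
tcp_rot: [-3.141, -0.0, 1.415]
ft_force: [-0.2, -0.2, -0.9]
opening: 0.167
grip_force: 30.0
```

```bash
python3 - <<'E'
from h import *
np.set_printoptions(precision=4,suppress=True)
s=state();im=read_camera("scene");print(s["eef_pos"],s["tcp_rot"])
a=cv2.resize(im[170:290,230:390,::-1],None,fx=5,fy=5,interpolation=cv2.INTER_CUBIC);cv2.imwrite("pics/s2.png",a)
c=calibration("scene")
t=s["eef_pos"];y=s["tcp_rot"][2];X=np.array([np.cos(y),np.sin(y),0])
print((proj(c,[t+164*X+[0,0,-16.4],t+164*X+[0,0,16.6]])-[229.6,169.6])*5)
E
```

```text
[ 455.3975 -317.4163  111.1864] [-3.1413 -0.0002  1.4153]
[[404.5583 307.0588]
 [405.1954 255.3918]]
```

View pics/s2.png

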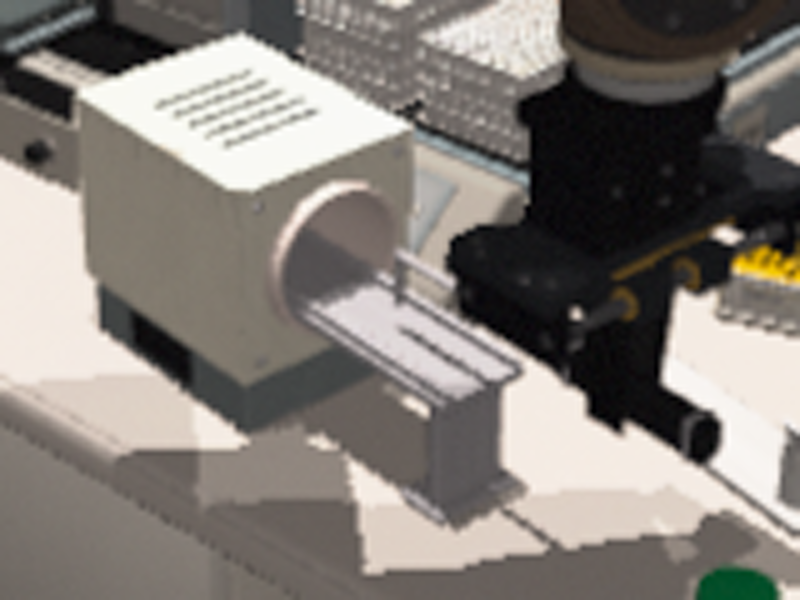

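The hook tip at (400,305) agrees with the prediction (404,307). It hangs over the shelf lane, upright and in line with the bore. I'll go in now.

>>> {"op": "arm_command", "data": {"delta_pos": [[0.01,0.06,0],[0.026,0.16,0],[0.044,0.28,0],[0.06,0.38,0],[0.069,0.435,0]], "delta_rot": [[0,0,0],[0,0,0],[0,0,0],[0,0,0],[0,0,0]], "claw": [1,1,1,1,1]}}

```text
t: 5.3
eef_pos: [472.6, -205.7, 111.7]
tcp_rot: [-3.142, -0.0, 1.416]
ft_force: [0.3, -0.3, -0.7]
opening: 0.171
grip_force: 30.0
```

>>> {"op": "arm_command", "data": {"delta_pos": [[0.002,0.012,0],[0.005,0.03,0],[0.007,0.046,0],[0.01,0.062,0],[0.012,0.075,0]], "delta_rot": [[0,0,0],[0,0,0],[0,0,0],[0,0,0],[0,0,0]], "claw": [1,1,1,1,1]}}

```text
t: 5.72
eef_pos: [475.7, -190.1, 111.4]
tcp_rot: [3.141, 0.0, 1.415]
ft_force: [-0.5, 0.3, -0.8]
opening: 0.17
grip_force: 30.0
```

>>> {"op": "arm_command", "data": {"delta_pos": [[0.002,0.012,0],[0.004,0.026,0],[0.006,0.04,0],[0.009,0.055,0],[0.01,0.065,0]], "delta_rot": [[0,0,0],[0,0,0],[0,0,0],[0,0,0],[0,0,0]], "claw": [1,1,1,1,1]}}

```text
t: 6.13
eef_pos: [478.2, -173.4, 111.4]
tcp_rot: [3.141, 0.0, 1.415]
ft_force: [0.1, -0.4, 0.1]
opening: 0.166
grip_force: 30.0
```

>>> {"op": "arm_command", "data": {"delta_pos": [[0,0.002,0],[0.001,0.004,0],[0.001,0.006,0],[0.001,0.008,0],[0.001,0.008,0]], "delta_rot": [[0,0,0],[0,0,0],[0,0,0],[0,0,0],[0,0,0]], "claw": [1,1,1,1,1]}}

```text
t: 6.55
eef_pos: [478.4, -171.7, 111.4]
tcp_rot: [3.141, 0.0, 1.415]
ft_force: [-1.1, 0.0, -0.9]
opening: 0.164
grip_force: 30.0
```

>>> {"op": "arm_command", "data": {"delta_pos": [[0,0.003,0],[0.001,0.006,0],[0.001,0.009,0],[0.002,0.012,0],[0.002,0.012,0]], "delta_rot": [[0,0,0],[0,0,0],[0,0,0],[0,0,0],[0,0,0]], "claw": [1,1,1,1,1]}}

```text
t: 6.97
eef_pos: [479.5, -171.1, 112.1]
tcp_rot: [3.139, 0.004, 1.417]
ft_force: [-4.0, -19.1, 3.1]
opening: 0.17
grip_force: 30.0
```

>>> {"op": "arm_command", "data": {"delta_pos": [[-0.002,-0.015,0],[-0.005,-0.03,0],[-0.007,-0.045,0],[-0.008,-0.05,0],[-0.008,-0.05,0]], "delta_rot": [[0,0,0],[0,0,0],[0,0,0],[0,0,0],[0,0,0]], "claw": [1,1,1,1,1]}}

```text
t: 7.38
eef_pos: [476.8, -181.3, 111.3]
tcp_rot: [-3.142, -0.0, 1.415]
ft_force: [0.7, 0.7, -1.7]
opening: 0.163
grip_force: 30.0
```

>>> {"op": "arm_command", "data": {"delta_pos": [[0,0,-0.008],[0,0,-0.018],[0,0,-0.026],[0,0,-0.034],[0,0,-0.036]], "delta_rot": [[0,0,0],[0,0,0],[0,0,0],[0,0,0],[0,0,0]], "claw": [1,1,1,1,1]}}

```text
t: 7.8
eef_pos: [476.8, -181.0, 102.0]
tcp_rot: [-3.141, -0.0, 1.416]
ft_force: [-0.5, 0.0, -2.1]
opening: 0.166
grip_force: 30.0
```

>>> {"op": "arm_command", "data": {"delta_pos": [[0,0,-0.004],[0,0,-0.008],[0,0,-0.012],[0,0,-0.012],[0,0,-0.012]], "delta_rot": [[0,0,0],[0,0,0],[0,0,0],[0,0,0],[0,0,0]], "claw": [1,1,1,1,1]}}

```text
t: 8.22
eef_pos: [476.9, -181.2, 99.4]
tcp_rot: [3.142, 0.0, 1.415]
ft_force: [-0.4, -0.9, -0.9]
opening: 0.168
grip_force: 30.0
```

>>> {"op": "arm_command", "data": {"delta_pos": [[0,0,-0.004],[-0.001,-0.008,-0.004],[-0.003,-0.016,-0.004],[-0.004,-0.024,-0.004],[-0.005,-0.032,-0.004]], "delta_rot": [[0,0,0],[0,0,0],[0,0,0],[0,0,0],[0,0,0]], "claw": [1,1,1,1,1]}}

```text
t: 8.63
eef_pos: [475.6, -189.5, 98.4]
tcp_rot: [3.141, 0.0, 1.415]
ft_force: [-0.9, 0.0, -1.8]
opening: 0.167
grip_force: 30.0
```

>>> {"op": "arm_command", "data": {"delta_pos": [[-0.002,-0.012,0],[-0.004,-0.024,0],[-0.006,-0.036,0],[-0.008,-0.048,0],[-0.009,-0.06,0]], "delta_rot": [[0,0,0],[0,0,0],[0,0,0],[0,0,0],[0,0,0]], "claw": [1,1,1,1,1]}}

```text
t: 9.05
eef_pos: [473.3, -204.5, 98.4]
tcp_rot: [-3.142, -0.0, 1.415]
ft_force: [-0.2, 1.3, -0.3]
opening: 0.166
grip_force: 30.0
```

>>> {"op": "arm_command", "data": {"delta_pos": [[-0.002,-0.012,0],[-0.004,-0.024,0],[-0.006,-0.036,0],[-0.008,-0.048,0],[-0.009,-0.06,0]], "delta_rot": [[0,0,0],[0,0,0],[0,0,0],[0,0,0],[0,0,0]], "claw": [1,1,1,1,1]}}

```text
t: 9.47
eef_pos: [471.1, -219.5, 98.4]
tcp_rot: [3.142, 0.0, 1.415]
ft_force: [0.7, 0.9, -1.2]
opening: 0.166
grip_force: 30.0
```

>>> {"op": "arm_command", "data": {"delta_pos": [[-0.002,-0.012,0],[-0.004,-0.024,0],[-0.006,-0.036,0],[-0.008,-0.048,0],[-0.009,-0.06,0]], "delta_rot": [[0,0,0],[0,0,0],[0,0,0],[0,0,0],[0,0,0]], "claw": [1,1,1,1,1]}}

```text
t: 9.88
eef_pos: [468.8, -234.5, 98.4]
tcp_rot: [-3.142, -0.0, 1.415]
ft_force: [0.2, -0.0, 0.0]
opening: 0.166
grip_force: 30.0
```

>>> {"op": "arm_command", "data": {"delta_pos": [[-0.002,-0.012,0],[-0.004,-0.024,0],[-0.006,-0.036,0],[-0.008,-0.048,0],[-0.009,-0.06,0]], "delta_rot": [[0,0,0],[0,0,0],[0,0,0],[0,0,0],[0,0,0]], "claw": [1,1,1,1,1]}}

```text
t: 10.3
eef_pos: [466.6, -249.5, 98.4]
tcp_rot: [3.142, -0.0, 1.415]
ft_force: [1.1, 0.3, -0.6]
opening: 0.164
grip_force: 30.0
```

>>> {"op": "arm_command", "data": {"delta_pos": [[-0.002,-0.012,0],[-0.004,-0.024,0],[-0.006,-0.036,0],[-0.008,-0.048,0],[-0.009,-0.06,0]], "delta_rot": [[0,0,0],[0,0,0],[0,0,0],[0,0,0],[0,0,0]], "claw": [1,1,1,1,1]}}

```text
t: 10.72
eef_pos: [464.3, -264.5, 98.4]
tcp_rot: [3.141, 0.0, 1.415]
ft_force: [0.1, 0.2, -1.3]
opening: 0.168
grip_force: 30.0
```

```bash
python3 - <<'E'
from h import *
im=read_camera("scene")
a=cv2.resize(im[190:270,270:380,::-1],None,fx=7,fy=7,interpolation=cv2.INTER_CUBIC);cv2.imwrite("pics/s3.png",a)
E
```

```text
(no output)
```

View pics/s3.png

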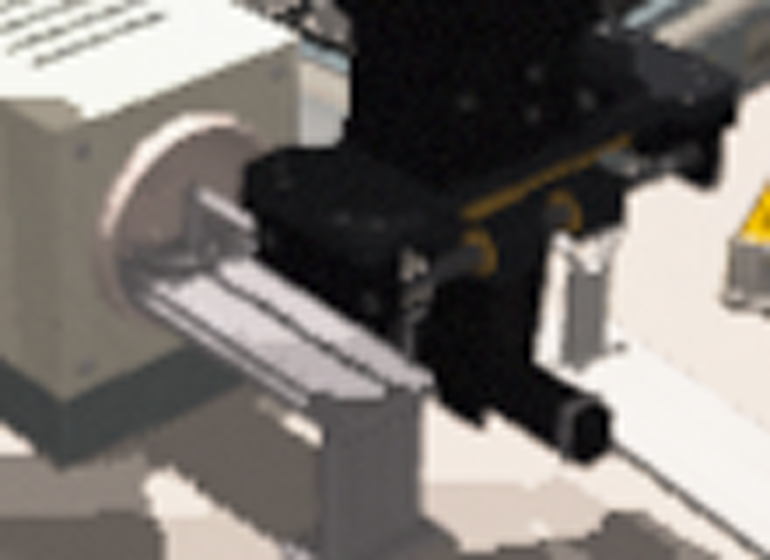

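The hook is at (195,190–255) at the mouth, with the dark eye loop and the boat front around (170,260) coming along with it. I'll keep drawing slowly.

>>> {"op": "arm_command", "data": {"delta_pos": [[-0.002,-0.012,0],[-0.004,-0.024,0],[-0.006,-0.036,0],[-0.008,-0.048,0],[-0.009,-0.06,0]], "delta_rot": [[0,0,0],[0,0,0],[0,0,0],[0,0,0],[0,0,0]], "claw": [1,1,1,1,1]}}

```text
t: 11.18
eef_pos: [462.1, -279.5, 98.4]
tcp_rot: [3.142, -0.0, 1.415]
ft_force: [-0.2, 0.4, -1.8]
opening: 0.164
grip_force: 30.0
```

>>> {"op": "arm_command", "data": {"delta_pos": [[-0.002,-0.012,0],[-0.004,-0.024,0],[-0.006,-0.036,0],[-0.008,-0.048,0],[-0.009,-0.06,0]], "delta_rot": [[0,0,0],[0,0,0],[0,0,0],[0,0,0],[0,0,0]], "claw": [1,1,1,1,1]}}

```text
t: 11.6
eef_pos: [459.8, -294.5, 98.4]
tcp_rot: [3.141, 0.0, 1.415]
ft_force: [-0.9, 1.2, -0.7]
opening: 0.164
grip_force: 30.0
```

>>> {"op": "arm_command", "data": {"delta_pos": [[-0.002,-0.012,0],[-0.004,-0.024,0],[-0.006,-0.036,0],[-0.008,-0.048,0],[-0.009,-0.06,0]], "delta_rot": [[0,0,0],[0,0,0],[0,0,0],[0,0,0],[0,0,0]], "claw": [1,1,1,1,1]}}

```text
t: 12.02
eef_pos: [457.6, -309.5, 98.4]
tcp_rot: [3.142, -0.0, 1.415]
ft_force: [0.9, 0.9, -1.2]
opening: 0.165
grip_force: 30.0
```

>>> {"op": "arm_command", "data": {"delta_pos": [[-0.002,-0.012,0],[-0.004,-0.024,0],[-0.006,-0.036,0],[-0.008,-0.048,0],[-0.009,-0.06,0]], "delta_rot": [[0,0,0],[0,0,0],[0,0,0],[0,0,0],[0,0,0]], "claw": [1,1,1,1,1]}}

```text
t: 12.43
eef_pos: [455.3, -324.5, 98.4]
tcp_rot: [3.142, -0.0, 1.415]
ft_force: [0.5, 0.5, -1.5]
opening: 0.168
grip_force: 30.0
```

>>> {"op": "arm_command", "data": {"delta_pos": [[-0.002,-0.012,0],[-0.004,-0.024,0],[-0.006,-0.036,0],[-0.008,-0.048,0],[-0.009,-0.06,0]], "delta_rot": [[0,0,0],[0,0,0],[0,0,0],[0,0,0],[0,0,0]], "claw": [1,1,1,1,1]}}

```text
t: 12.85
eef_pos: [453.1, -339.5, 98.4]
tcp_rot: [3.142, -0.0, 1.415]
ft_force: [-0.5, 0.9, -1.1]
opening: 0.167
grip_force: 30.0
```

>>> {"op": "arm_command", "data": {"delta_pos": [[-0.002,-0.012,0],[-0.004,-0.024,0],[-0.006,-0.036,0],[-0.008,-0.048,0],[-0.009,-0.06,0]], "delta_rot": [[0,0,0],[0,0,0],[0,0,0],[0,0,0],[0,0,0]], "claw": [1,1,1,1,1]}}

```text
t: 13.27
eef_pos: [450.8, -354.5, 98.4]
tcp_rot: [3.142, -0.0, 1.415]
ft_force: [-0.3, -0.1, -1.3]
opening: 0.162
grip_force: 30.0
```

```bash
python3 - <<'E'
from h import *
im=read_camera("scene");w=read_camera("wrist")
a=cv2.resize(im[190:270,270:380,::-1],None,fx=5,fy=5,interpolation=cv2.INTER_CUBIC)
b=cv2.resize(w[0:200,180:380,::-1],(400,400)); b2=np.zeros((400,240,3),np.uint8); t=read_camera("top")
t=cv2.resize(t[210:270,290:390,::-1],(240,144),interpolation=cv2.INTER_CUBIC);b2[:144]=t
cv2.imwrite("pics/s4.png",np.hstack([a[:,:550],b[:,:250]]))
print(state()["t"])
E
```

```text
13.4167
```

View pics/s4.png

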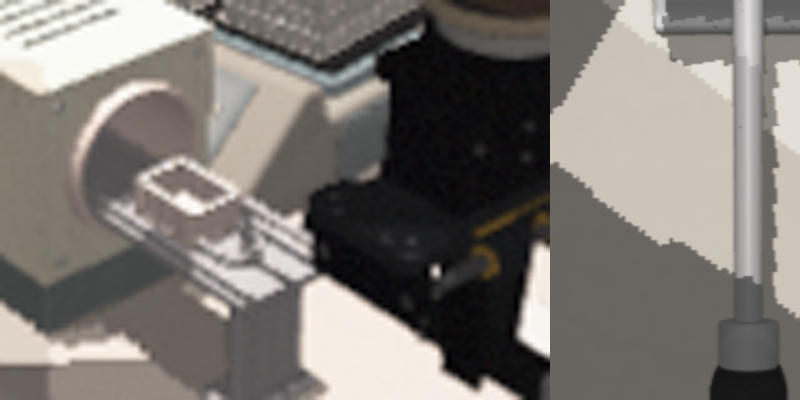

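The boat stands upright on the shelf, with its rim at about (140–235,155–215) in front of the mouth and the hook in its eye at (245,240). I'll pull it 7 mm more for margin, ease the hook forward 8 mm and lift it straight up.

>>> {"op": "arm_command", "data": {"delta_pos": [[-0.001,-0.008,0],[-0.002,-0.016,0],[-0.003,-0.022,0],[-0.004,-0.028,0],[-0.004,-0.028,0]], "delta_rot": [[0,0,0],[0,0,0],[0,0,0],[0,0,0],[0,0,0]], "claw": [1,1,1,1,1]}}

```text
t: 13.83
eef_pos: [449.9, -361.5, 98.4]
tcp_rot: [3.141, 0.0, 1.415]
ft_force: [-0.1, 0.3, -1.0]
opening: 0.166
grip_force: 30.0
```

>>> {"op": "arm_command", "data": {"delta_pos": [[0.001,0.009,0],[0.003,0.018,0],[0.004,0.026,0],[0.005,0.032,0],[0.005,0.032,0]], "delta_rot": [[0,0,0],[0,0,0],[0,0,0],[0,0,0],[0,0,0]], "claw": [1,1,1,1,1]}}

```text
t: 14.25
eef_pos: [451.3, -352.8, 98.5]
tcp_rot: [3.142, -0.0, 1.416]
ft_force: [-0.4, 0.2, -1.6]
opening: 0.167
grip_force: 30.0
```

>>> {"op": "arm_command", "data": {"delta_pos": [[0,0,0.015],[0,0,0.04],[0,0,0.08],[0,0,0.14],[0,0,0.2]], "delta_rot": [[0,0,0],[0,0,0],[0,0,0],[0,0,0],[0,0,0]], "claw": [1,1,1,1,1]}}

```text
t: 14.67
eef_pos: [451.1, -353.3, 149.7]
tcp_rot: [3.141, 0.0, 1.415]
ft_force: [0.3, 0.6, -0.7]
opening: 0.165
grip_force: 30.0
```

```bash
python3 - <<'E'
from h import *
np.set_printoptions(precision=4,suppress=True)
s=state();t=np.array([603.1,-315.4,39.4]);print(s["eef_pos"],s["tcp_rot"],(t-s["eef_pos"])/250,(1.315-s["tcp_rot"][2])/np.pi*2)
im=read_camera("scene");a=cv2.resize(im[190:270,270:380,::-1],None,fx=7,fy=7,interpolation=cv2.INTER_CUBIC);cv2.imwrite("pics/s5.png",a)
E
```

```text
[ 451.1441 -353.2528  149.7098] [3.1415 0.0001 1.4153] [ 0.6078  0.1514 -0.4412] -0.06385103439040228
```

View pics/s5.png

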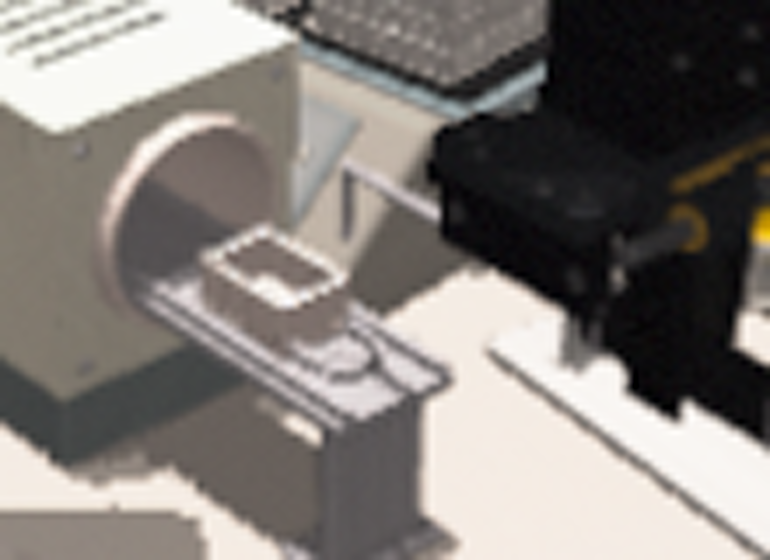

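The boat stands clear of the mouth, upright, with bare floor behind it at about (175,290), and the hook is lifted free. That was picture 11, one over the limit of 10, so I'll view no more and go on from numbers. Next I'll take the rod back to its recorded grasp pose.

>>> {"op": "arm_command", "data": {"delta_pos": [[0.08,0.02,0.03],[0.2,0.05,0.04],[0.35,0.09,0.04],[0.5,0.13,0.04],[0.607,0.151,0.04]], "delta_rot": [[0,0,-0.01],[0,0,-0.02],[0,0,-0.04],[0,0,-0.06],[0,0,-0.064]], "claw": [1,1,1,1,1]}}

```text
t: 15.13
eef_pos: [605.5, -314.3, 159.0]
tcp_rot: [3.14, 0.0, 1.314]
ft_force: [0.1, -0.9, -1.1]
opening: 0.165
grip_force: 30.0
```

>>> {"op": "arm_command", "data": {"delta_pos": [[0,0,-0.04],[0,0,-0.1],[0,0,-0.15],[0,0,-0.18],[0,0,-0.18]], "delta_rot": [[0,0,0],[0,0,0],[0,0,0],[0,0,0],[0,0,0]], "claw": [1,1,1,1,1]}}

```text
t: 15.55
eef_pos: [601.8, -315.3, 111.6]
tcp_rot: [-3.139, -0.001, 1.314]
ft_force: [0.3, -0.3, -2.0]
opening: 0.167
grip_force: 30.0
```

>>> {"op": "arm_command", "data": {"delta_pos": [[0,0,0],[0,0,0],[0,0,0],[0,0,0],[0,0,0]], "delta_rot": [[0,0,0],[0,0,0],[0,0,0],[0,0,0],[0,0,0]], "claw": [1,1,1,1,1]}}

```text
t: 15.97
eef_pos: [603.0, -315.6, 114.0]
tcp_rot: [3.141, 0.0, 1.315]
ft_force: [-0.1, 0.7, -1.4]
opening: 0.166
grip_force: 30.0
```

```bash
python3 - <<'E'
from h import *
np.set_printoptions(precision=4,suppress=True)
s=state();t=np.array([603.1,-315.4,39.4]);print(s["eef_pos"],s["tcp_rot"],(t-s["eef_pos"])/250,(1.315-s["tcp_rot"][2])/np.pi*2)
E
```

```text
[ 602.9772 -315.584   113.9565] [3.1408 0.0003 1.3147] [ 0.0005  0.0007 -0.2982] 0.0001643495261725727
```

Down −74.6 mm in total, slowing near the seat.

>>> {"op": "arm_command", "data": {"delta_pos": [[0,0.001,-0.04],[0,0.001,-0.1],[0,0.001,-0.16],[0,0.001,-0.21],[0,0.001,-0.24]], "delta_rot": [[0,0,0],[0,0,0],[0,0,0],[0,0,0],[0,0,0]], "claw": [1,1,1,1,1]}}

```text
t: 16.38
eef_pos: [602.3, -314.8, 51.3]
tcp_rot: [-3.14, -0.001, 1.315]
ft_force: [1.0, 0.2, -1.2]
opening: 0.166
grip_force: 30.0
```

>>> {"op": "arm_command", "data": {"delta_pos": [[0,0,-0.015],[0,0,-0.03],[0,0,-0.045],[0,0,-0.055],[0,0,-0.055]], "delta_rot": [[0,0,0],[0,0,0],[0,0,0],[0,0,0],[0,0,0]], "claw": [1,1,1,1,1]}}

```text
t: 16.8
eef_pos: [603.0, -315.2, 39.7]
tcp_rot: [3.141, 0.0, 1.315]
ft_force: [-0.3, -0.4, -1.5]
opening: 0.166
grip_force: 30.0
```

>>> {"op": "arm_command", "data": {"delta_pos": [[0,0,-0.001],[0,0,-0.001],[0,0,-0.001],[0,0,-0.001],[0,0,-0.001]], "delta_rot": [[0,0,0],[0,0,0],[0,0,0],[0,0,0],[0,0,0]], "claw": [1,0.8,0.75,0.7,0.6]}}

```text
t: 17.22
eef_pos: [603.0, -315.3, 39.7]
tcp_rot: [3.141, 0.0, 1.315]
ft_force: [-0.1, -0.9, -0.4]
opening: 0.323
grip_force: 0.0
```

>>> {"op": "arm_command", "data": {"delta_pos": [[0,0,0],[0,0,0],[0,0,0],[0,0,0],[0,0,0]], "delta_rot": [[0,0,0],[0,0,0],[0,0,0],[0,0,0],[0,0,0]], "claw": [0.5,0.4,0.4,0.4,0.4]}}

```text
t: 17.63
eef_pos: [602.9, -315.2, 39.4]
tcp_rot: [3.142, -0.0, 1.315]
ft_force: [0.3, -0.3, -0.7]
opening: 0.589
grip_force: 0.0
```

>>> {"op": "arm_command", "data": {"delta_pos": [[0,0,0.03],[0,0,0.1],[0,0,0.2],[0,0,0.3],[0,0,0.4]], "delta_rot": [[0,0,0],[0,0,0],[0,0,0],[0,0,0],[0,0,0]], "claw": [0.4,0.4,0.4,0.4,0.4]}}

```text
t: 18.05
eef_pos: [602.8, -315.1, 141.0]
tcp_rot: [3.142, -0.0, 1.315]
ft_force: [-0.4, 0.1, 0.8]
opening: 0.599
grip_force: 0.0
```

>>> {"op": "arm_command", "data": {"delta_pos": [[-0.04,0,0.1],[-0.08,0,0.25],[-0.13,0.04,0.4],[-0.162,0.06,0.55],[-0.162,0.06,0.65]], "delta_rot": [[0,0,0],[0,0,0.01],[0,0,0.02],[0,0,0.03],[0,0,0.03]], "claw": [0.2,0,0,0,0]}}

```text
t: 18.47
eef_pos: [561.4, -299.5, 306.8]
tcp_rot: [3.138, 0.001, 1.363]
ft_force: [0.6, -0.5, 0.4]
opening: 0.894
grip_force: 0.0
```

>>> {"op": "arm_command", "data": {"delta_pos": [[0,0,0],[0,0,0],[0,0,0],[0,0,0],[0,0,0]], "delta_rot": [[0,0,0],[0,0,0],[0,0,0],[0,0,0],[0,0,0]], "claw": [0,0,0,0,0]}}

```text
t: 18.88
eef_pos: [562.2, -300.0, 300.4]
tcp_rot: [-3.139, -0.001, 1.362]
ft_force: [-0.8, 0.9, -0.8]
opening: 0.999
grip_force: 0.0
```

```bash
python3 - <<'E'
from h import *
np.set_printoptions(precision=1,suppress=True)
s=state();c=calibration("wrist");im=read_camera("wrist")[:,:,::-1].copy()
print(s["t"],s["eef_pos"])
# compare with w1 (before): warp the rod plane z=58 of both views onto the same world grid and align
old=cv2.resize(cv2.imread("pics/w1.png"),(560,420),interpolation=cv2.INTER_AREA)
c0=dict(T=np.load("w1T.npy"),camera_matrix=np.load("w1K.npy"))
X=np.array([np.cos(1.315),np.sin(1.315),0]);Y=np.array([-X[1],X[0],0]);O=np.array([602,-314,0])
def grid(c,img,z,x0,x1,hw):
    g=np.array([[O+X*x+Y*y+[0,0,z] for y in np.arange(hw,-hw,-.5)] for x in np.arange(x1,x0,-.5)])
    p=proj(c,g.reshape(-1,3)).reshape(g.shape[:2]+(2,)).astype(np.float32)
    return cv2.cvtColor(cv2.remap(img,p[...,0],p[...,1],cv2.INTER_LINEAR),cv2.COLOR_BGR2GRAY).astype(np.float32)
for n,z,x0,x1,hw in [("handle",60,-75,60,22),("rod",58,45,105,12),("bend",58,140,185,15)]:
    a,b=grid(c0,old,z,x0,x1,hw),grid(c,im,z,x0,x1,hw)
    # dark/bright threshold for the handle, profile edges
    (dx,dy),r=cv2.phaseCorrelate(a,b,cv2.createHanningWindow(a.shape[::-1],cv2.CV_32F));print(n,"shift mm: -y",dx/2,"-x",dy/2,"resp",round(r,2))
    if n=="handle":
        for q in (a,b):
            m=(q<45);r_=np.where(m[:,34:54].mean(1)>.4)[0];co=np.where(m[60:240].mean(0)>.5)[0];print(" handle x",x1-r_[[0,-1]]/2," y",hw-co[[0,-1]]/2 if len(co) else None)
E
```

```text
18.8833 [ 562.2 -300.   300.4]
handle shift mm: -y 1.638297670964871 -x 0.037744148346803286 resp 0.69
 handle x [ 39.5 -60. ]  y [ 9.5 -6. ]
 handle x [ 40. -60.]  y [ 8. -8.]
rod shift mm: -y 0.8898688954359493 -x -3.9020144867071878 resp 0.52
bend shift mm: -y 0.36010950753325943 -x -0.3494878736680498 resp 1.0
```

The rod lies within about 2 mm of where it lay before (handle x from −60 to 40, bend shift 0.4 mm). The robot is clear, so I'm handing in.

```bash
python3 -c "
from cell import *
print(job_done())"
```

```text
the job is handed in; nothing more can be done
None
```

The boat stands upright on the landing shelf, fully outside the bore, the hook rod is back on its rest within about 2 mm of where it lay, and the job was handed in at about 19 s; I viewed 11 pictures, one over the limit of 10, and never located the vial, though nothing suggested contact with it, the jar or the timer.

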